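Fill the last bay of a contactor kit tray and prove it with the gauge bar

ROBOT

A 7-joint arm with a two-finger parallel gripper is mounted at the origin on the work surface. World frame = base frame: x ahead of the robot, y to its left, z up, the work surface at z = 0. Lengths are in m, angles in rad, forces in N, time in s.
With the tool pointing down it reaches from about 0.4 to 0.9 m from the base axis. Payload 5.5 kg.
Tool frame: the origin (TCP) lies midway between the tips of the shut fingers; the grasp point (between the pads) lies arm.hold_point_z behind it (arm.hold_point_z is the distance from the TCP to the grasp point, in m); z points along the fingers, y is the direction in which the jaws open and shut (so a half turn about z gives the same grasp; the last joint's range is limited). The gripper opens to 85 mm and grips with 20 to 120 N. Pads are 22 mm wide; open, the fingers measure 114 mm over their backs; the gripper's body (76 mm by 85 mm) begins 54 mm behind the grasp point. The pads swing forward as they close: fully open they stand 13 mm farther back than shut.
Start: joints at [-0.995, 0.501, -0.427, 1.55, 0.221, 1.138, -0.21], TCP at [0.2, 0.618, 0.231] pointing down, gripper open.
Joint ranges: [-2.88, 2.88], [-0.31, 2.03], [-1.54, 1.56], [0.2, 2.42], [-1.41, 4.55], [0.19, 2.02], [-2.57, 2.57]. Speed limits (rad/s): [2.57, 2.57, 3.14, 3.14, 3.14, 3.14, 3.14].

INTERFACE

Orientations are given as a unit quaternion [x, y, z, w].
In Python, from rig import arm gives the robot as it stands.
- The arm moves only by the tool apply_moves, never from a script. Its argument "series" is a list of rows, each a list of 7 numbers: the shift along the tool's x, y, z in m, then the turn, a rotation vector about the tool's x, y, z in degrees, then the finger opening in m, from 0 to 0.0854. A call has 1 to 12 rows; each row is the pose to reach, as a shift and turn from the pose measured when the call began, along the tool's axes at that moment; what a row does not reach only later rows make up. A row lasts 1/12 s, in which the tool goes at most 41.7 mm and 7.16 degrees, less where a joint would pass 70% of its speed; a pose out of reach is approached as far as the arm can. A call with a gripper value outside its range is refused whole. The fingers move at their own pace and stop on an object; the grip force is fixed at half the most. Time passes only in rows, so rows that repeat a pose let the fingers close. It gives the time, the measured TCP pose, the force and the opening at its end, in the units of the state.
- arm.get_state(): the state, without advancing time (a new reading comes with each control period).
- arm.get_image(name): name is "scene" or "side" or "wrist"; returns the picture (480x640x3 uint8, red, green, blue); there is no depth.
- arm.get_calibration(name): a dict with "fx", "fy", "cx", "cy" (pixels), "k1" (the pictures are not rectified: a ray, as slopes to the right and down, at radius r is drawn at 1 + k1 r^2 times it, then the intrinsics apply), "world_from_camera" (4x4, takes a point from camera to world coordinates). Camera axes: x right, y down, z forward; pixel columns grow to the right and rows downward; lengths in m; the calibration is good to about 2 mm. A picture is of the moment at which its call begins: read the wrist's pose just before it. get_calibration takes no time and is no camera call; for the wrist camera it gives the pose at the moment of the call.
- arm.finish_job(): hands the job in, once; it reports no verdict.
The state is a dict: "clock": time; "joint_positions": joint angles; "qd": joint speeds; "effort": joint torques, N m; "eef_pos": TCP position; "orientation": TCP orientation; "force": force on the tool from outside, world axes, zero at the start; "torque": the same for the moment, N m; "gripper_width": finger opening in m.
Only numpy, scipy, OpenCV 4.12 (cv2) and the standard library are available. Lean on these libraries where they do the work, as an engineer would, in place of code of your own. Each camera call takes 0.05 s, during which the arm holds its last target. There are 200 camera calls.

TASK

Take the plain contactor that lies loose on the bench (not the tall one with a block plugged on top, nor the broad socket) and set it upright, flat on the pad in the empty bay of the kit tray, so that nothing stands above the rim. Then sweep the gauge bar along the tray by its black post, from its parking end all the way to the other end, to prove that nothing protrudes, and let go.

Things in the scene. Friction and masses are not known exactly. Their poses are not given: they have to be found in the camera images.
- contactor_center (a point): Plain contactor loose on the bench: stepped grey block 45 mm wide (x), 56 mm long (y; 40 mm above 34 mm height), 50 mm high, about 0.3 kg; grasp across the flat 45 mm sides. Point: its centre, 25 mm up; z up. Also on the bench, not listed: a 95 mm tall one with screws on top, a square socket 94 mm wide, a screwdriver; two more plain contactors sit in the tray.
- empty_bay (a point): Top centre of the thin dark pad (110 x 70 x 3 mm) in the one empty bay of the fixed grey tray (135 x 337 mm). A bay is 125 mm along this x (across the tray) by 80 mm along y; the contactor's 45 mm width set along x leaves 40 mm for each finger. Rim 62 mm above this point (70 above the bench); dividers 4 mm thick, 10 mm below the rim. Axes as the tray's, z up.
- bridge_grip (a point): Centre of the black square post (24 x 24 mm, about 42 mm high, centre 107 mm above the bench) on the aluminium gauge bar, a crossbar 160 x 22 mm spanning the tray 4 mm above its rim (top 86 mm above the bench). Axes as the tray's. It parks over the closed deck at the tray's +y end, at least 90 mm in y from the nearest bay's centre, and slides towards -y.
- bridge (a joint): Travel of the gauge bar in m: 0 at its parking end (+y), 0.295 at the stop at the other end; starts at 0 to 0.01. It slides straight along the tray's -y with about 1.5 N of friction and stays where it is left.
Mind the look-alikes: they are no part of the job. What is shaped like the part that bears contactor_center but red or turquoise is not meant.

How it is judged:
By the outcome, as a careful person would: the job done as asked, in the order asked, and still so for the second after the job is handed in, with the robot touching nothing.
It also fails if it takes over 48 s, if anything falls off the work surface, if the arm or the gripper's body presses on something with over 40 N, if the wrist force passes 120 N, or if a joint passes its speed limit or range.

## Working session

There is one attempt and no reset: what is moved stays moved. The work goes in short steps, Python scripts to look and compute and a tool call to move; the robot and the scene stay as the last step left them, time stands still between calls to the robot, and variables do not carry over. Pictures are saved under pics/ and viewed, about 8 in all and at most 12, crops included, and the job is handed in when it is done.

Besides the shell and the picture viewer there is one more tool, called in YAML: its name, and indented under it one key for each argument. apply_moves: Moves the arm, as the interface text tells. Its arguments: {"type":"object","properties":{"series":{"type":"array","items":{"type":"array","items":{"type":"number"}}}},"required":["series"]}

```bash
mkdir -p pics; python3 - <<'E'
from rig import arm
import cv2
s=arm.get_state();print(s, arm.hold_point_z)
for n in("scene","side"):
    cv2.imwrite(f"pics/{n}1.png",arm.get_image(n)[:,:,::-1]);c=arm.get_calibration(n);print(n,c)
E
```

```text
{'clock': 0.0, 'joint_positions': array([-0.99478972,  0.50184113, -0.42678079,  1.55145556,  0.2207718 ,
        1.13829421, -0.21032699]), 'qd': array([ 0.00041498, -0.00060374, -0.00092286, -0.00153203, -0.00092691,
       -0.00114678, -0.00120738]), 'effort': array([ 1.35622086e-04, -5.69519806e+01, -5.81577167e+00, -2.80951381e+01,
        1.07319784e-02,  1.19774113e-02, -1.64823632e-05]), 'eef_pos': array([0.19984987, 0.61778255, 0.23026032]), 'orientation': array([ 1.55762402e-01,  9.87794070e-01, -9.55030680e-04, -1.93660307e-04]), 'force': array([ 0.49529094,  0.94830316, -0.10833014]), 'torque': array([ 0.00422406,  0.03550477, -0.03603607]), 'gripper_width': 0.08520053784587463} 0.0187
scene {'fx': 454.7352698541037, 'fy': 454.7352698541037, 'cx': 328.92678345490685, 'cy': 233.60710655922128, 'k1': -0.07004426636605948, 'world_from_camera': array([[ 0.85230322,  0.41876769, -0.31338928,  0.81869565],
       [ 0.5229611 , -0.69318725,  0.49598701, -0.55204315],
       [-0.00953412, -0.58662173, -0.80980494,  0.93520755],
       [ 0.        ,  0.        ,  0.        ,  1.        ]])}
side {'fx': 445.30379783762027, 'fy': 445.30379783762027, 'cx': 321.79949972728474, 'cy': 244.66490431156447, 'k1': -0.09508037589396974, 'world_from_camera': array([[ 0.98023587, -0.16275542,  0.11246472,  0.3737789 ],
       [-0.19688311, -0.74694164,  0.63507105, -0.64590551],
       [-0.01935667, -0.64466182, -0.76422278,  0.79204758],
       [ 0.        ,  0.        ,  0.        ,  1.        ]])}
```

View pics/scene1.png

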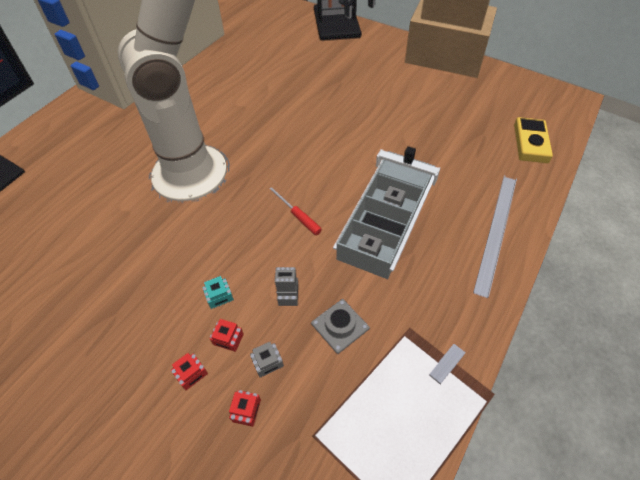

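View pics/side1.png

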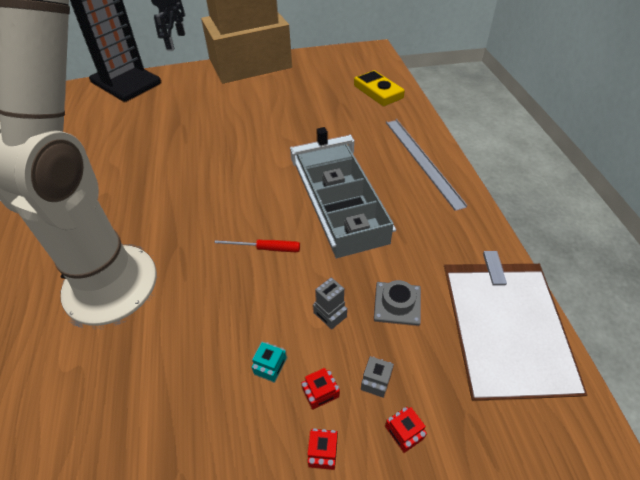

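The scene view shows the plain grey contactor at about (266,358), and the side view shows it at (377,376). The tray's empty bay is the middle one, at scene (383,223). The black post is at scene (410,155) and side (322,136). Next I'll zoom in to get precise points.

```bash
python3 - <<'E'
import cv2,numpy as np
def crop(n,x,y,w,h,s):
    im=cv2.imread(f"pics/{n}1.png")[y:y+h,x:x+w]
    im=cv2.resize(im,None,fx=s,fy=s,interpolation=cv2.INTER_CUBIC)
    for k in range(0,w,10):
        if (x+k)%10==0:
            cv2.line(im,(int(k*s),0),(int(k*s),8 if (x+k)%50 else 18),(0,255,255),1)
    for k in range(0,h,10): cv2.line(im,(0,int(k*s)),(8 if (y+k)%50 else 18,int(k*s)),(0,255,255),1)
    return im
a=np.hstack([crop("scene",230,330,80,60,5),crop("side",340,350,80,60,5)])
cv2.imwrite("pics/c.png",a)
b=np.hstack([crop("scene",320,140,130,140,3),crop("side",280,120,130,140,3)])
cv2.imwrite("pics/t.png",b)
E
```

```text
(no output)
```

View pics/c.png

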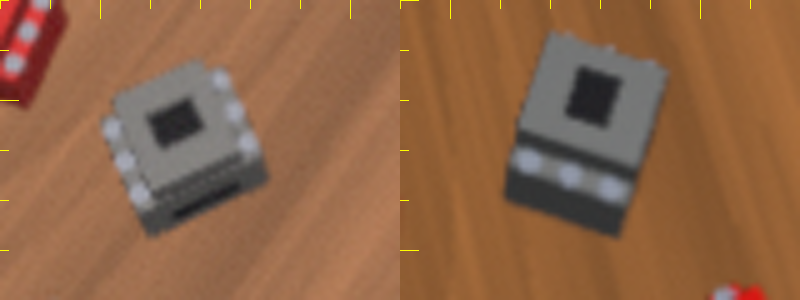

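View pics/t.png

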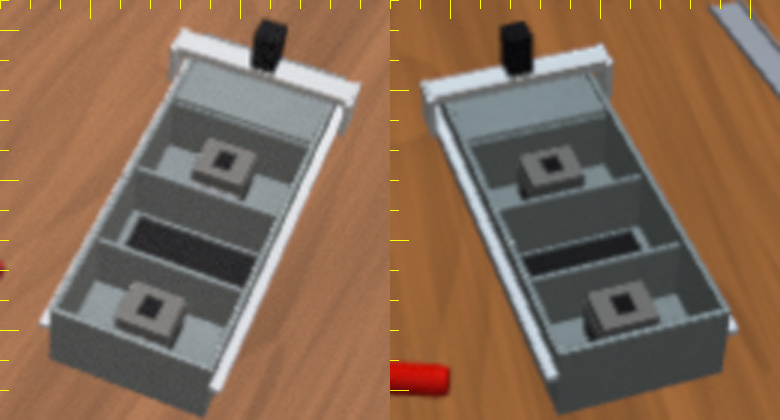

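Left crop: contactor top corners in the scene at about (115,95), (200,62), (243,155) and (155,193), and the screw rows give its x direction. Right crop: the divider tops bounding the empty middle bay, the pad, and the post top are all clear in both views.

```bash
cat > h.py <<'E'
from rig import arm
import numpy as np,cv2
def ray(n,p,c=None):
    c=c or arm.get_calibration(n);K=np.array([[c['fx'],0,c['cx']],[0,c['fy'],c['cy']],[0,0,1]])
    u=cv2.undistortPoints(np.array([[p]],float),K,np.array([c['k1'],0,0,0]))[0,0]
    T=c['world_from_camera'];return T[:3,3],T[:3,:3]@[u[0],u[1],1]
def atz(n,p,z,c=None):
    o,d=ray(n,p,c);return o+d*(z-o[2])/d[2]
def tri(p,q,n="scene",m="side"):
    o,d=ray(n,p);a,e=ray(m,q);t=np.linalg.lstsq(np.c_[d,-e],a-o,rcond=None)[0]
    A=o+d*t[0];B=a+e*t[1];return (A+B)/2,np.linalg.norm(A-B)
E
python3 - <<'E'
from h import *
np.set_printoptions(precision=4,suppress=True)
S=lambda o,s,l:[(o[0]+x/s,o[1]+y/s) for x,y in l]
for n,l in(("scene",S((230,330),5,[(115,95),(200,62),(243,155),(155,193)])),("side",S((340,350),5,[(150,32),(268,68),(237,165),(118,130)]))):
    P=np.array([atz(n,p,.05) for p in l]);print(n,P[:,:2].tolist(),P.mean(0))
    e=np.roll(P,-1,0)-P;print(np.linalg.norm(e,axis=1),np.degrees(np.arctan2(e[:,1],e[:,0])))
a=S((320,140),3,[(140,168),(278,215),(100,238),(240,290)]);b=S((280,120),3,[(110,210),(250,177),(133,285),(290,245)])
for p,q in zip(a,b):print('div',*tri(p,q),atz('scene',p,.06)[:2],atz('side',q,.06)[:2])
for n,l in(('scene',a),('side',b)):
    P=np.array([atz(n,p,.06) for p in l]);print(n,P.mean(0));
    for e in(P[1]-P[0],P[3]-P[2],(P[0]+P[1]-P[2]-P[3])/2):print(np.linalg.norm(e),np.degrees(np.arctan2(e[1],e[0])))
print('pad',[atz('scene',p,.008) for p in S((320,140),3,[(137,216),(257,255)])])
p=S((320,140),3,[(271,32)])[0];q=S((280,120),3,[(126,29)])[0];print('post',tri(p,q),atz('scene',p,.128),atz('side',q,.128))
E
```

```text
scene [[0.4956102591350216, -0.3385761555171421], [0.516960165785324, -0.308616558781754], [0.5549454693812266, -0.33188212598260175], [0.5340206398547842, -0.3632501572021237]] [ 0.5254 -0.3356  0.05  ]
[0.0368 0.0445 0.0377 0.0457] [  54.5254  -31.487  -123.7063  147.2842]
side [[0.516079223386301, -0.30667010873434036], [0.5536456480103962, -0.32925990206526096], [0.532488471770022, -0.36201286809454564], [0.49530596919153524, -0.34066905389960483]] [ 0.5244 -0.3347  0.05  ]
[0.0438 0.039  0.0429 0.0398] [ -31.0197 -122.8609  150.143    58.5752]
div [0.5023 0.129  0.0649] 0.0009082169965148918 [0.5003 0.1334] [0.5033 0.1336]
div [0.6222 0.1458 0.0619] 0.00031461937732984036 [0.6217 0.1476] [0.6229 0.1477]
div [0.5059 0.0561 0.0521] 0.0010089055261197728 [0.5084 0.0512] [0.5046 0.0479]
div [0.6303 0.0578 0.0672] 0.0008838881305792927 [0.6285 0.0633] [0.6329 0.0641]
scene [0.5647 0.0989 0.06  ]
0.12224686740064471 6.660284078472139
0.12077416879444897 5.748640843399249
0.08357414022384199 95.13518131492009
side [0.5659 0.0984 0.06  ]
0.12040771524404609 6.723067032916457
0.12934629029165662 7.189948449786756
0.08482995841194005 93.81681006261645
pad [array([0.5055, 0.1247, 0.008 ]), array([0.6134, 0.1403, 0.008 ])]
post (array([0.5464, 0.2711, 0.1297]), np.float64(0.004188689179951869)) [0.5471 0.2701 0.128 ] [0.5465 0.2768 0.128 ]
```

```bash
cat >> h.py <<'E'
from scipy.spatial.transform import Rotation as Ro
def st():
    s=arm.get_state();R=Ro.from_quat(s['orientation']);m=R.as_matrix()
    print('t%.2f'%s['clock'],'pos',s['eef_pos'].round(4),'yaw %.1f'%np.degrees(np.arctan2(m[1,1],m[0,1])),'z',m[:,2].round(3),'F',s['force'].round(1),'w %.4f'%s['gripper_width'],'q',s['joint_positions'].round(2))
    return s,R
def goal(pos,yaw):
    "tool y at world angle yaw (deg), pointing down"
    s,R=st();a=np.radians(yaw);y=np.array([np.cos(a),np.sin(a),0]);z=np.array([0,0,-1.]);x=np.cross(y,z)
    G=Ro.from_matrix(np.c_[x,y,z]);print('shift',(R.inv().apply(np.array(pos)-s['eef_pos'])).round(4),'turn',np.degrees((R.inv()*G).as_rotvec()).round(1))
E
python3 -c "
from h import *
goal([.5,.15,.28],10);goal([.515,-.335,.25],-31.5)"
```

```text
t0.10 pos [0.1999 0.6178 0.2304] yaw 72.1 z [-0.001 -0.002 -1.   ] F [ 0.1  1.  -0.4] w 0.0854 q [-0.99  0.5  -0.43  1.55  0.22  1.14 -0.21]
shift [-0.4295 -0.3529 -0.049 ] turn [-0.1  0.1 62.1]
t0.10 pos [0.1999 0.6178 0.2304] yaw 72.1 z [-0.001 -0.002 -1.   ] F [ 0.1  1.  -0.4] w 0.0854 q [-0.99  0.5  -0.43  1.55  0.22  1.14 -0.21]
shift [-0.593  -0.8097 -0.0182] turn [-1.000e-01  1.000e-01  1.036e+02]
```

apply_moves:
  series:
    - [-0.03, -0.025, -0.03, 0, 0, 5, 0.085]
    - [-0.07, -0.055, -0.05, 0, 0, 10, 0.085]
    - [-0.1, -0.08, -0.05, 0, 0, 15, 0.085]
    - [-0.13, -0.105, -0.05, 0, 0, 20, 0.085]
    - [-0.16, -0.13, -0.05, 0, 0, 25, 0.085]
    - [-0.19, -0.155, -0.05, 0, 0, 30, 0.085]
    - [-0.22, -0.18, -0.05, 0, 0, 35, 0.085]
    - [-0.25, -0.205, -0.05, 0, 0, 40, 0.085]
    - [-0.28, -0.23, -0.05, 0, 0, 45, 0.085]
    - [-0.31, -0.255, -0.05, 0, 0, 50, 0.085]
    - [-0.34, -0.28, -0.05, 0, 0, 55, 0.085]
    - [-0.37, -0.305, -0.05, 0, 0, 60, 0.085]

```text
clock: 1.1
eef_pos: [0.4585, 0.2119, 0.2808]
orientation: [0.63, 0.776, -0.001, 0.0]
force: [-0.1, 0.4, -0.6]
gripper_width: 0.0847
```

```bash
python3 -c "
from h import *
goal([.52,-.325,.25],-31.5)"
```

```text
t1.10 pos [0.4585 0.2119 0.2808] yaw 11.8 z [-0.001 -0.002 -1.   ] F [-0.1  0.4 -0.6] w 0.0847 q [-0.43  0.16 -0.06  1.86  0.01  1.12 -0.29]
shift [-0.538  -0.0499  0.0317] turn [-0.   0.1 43.3]
```

apply_moves:
  series:
    - [-0.04, -0.004, 0, 0, 0, 4, 0.085]
    - [-0.08, -0.008, 0, 0, 0, 8, 0.085]
    - [-0.12, -0.012, 0, 0, 0, 12, 0.085]
    - [-0.16, -0.015, 0, 0, 0, 16, 0.085]
    - [-0.2, -0.02, 0, 0, 0, 20, 0.085]
    - [-0.24, -0.025, 0, 0, 0, 24, 0.085]
    - [-0.28, -0.028, 0, 0, 0, 28, 0.085]
    - [-0.32, -0.03, 0, 0, 0, 32, 0.085]
    - [-0.36, -0.034, 0.01, 0, 0, 36, 0.085]
    - [-0.4, -0.038, 0.015, 0, 0, 39, 0.085]
    - [-0.44, -0.041, 0.02, 0, 0, 41, 0.085]
    - [-0.48, -0.045, 0.025, 0, 0, 43.3, 0.085]

```text
clock: 2.1
eef_pos: [0.5126, -0.2688, 0.256]
orientation: [0.873, 0.488, -0.001, 0.0]
force: [0.1, 0.7, 0.1]
gripper_width: 0.0849
```

```bash
python3 -c "
from h import *
goal([.525,-.335,.18],-31.5)
c=arm.get_calibration('wrist');print(c['world_from_camera'].round(3))"
```

```text
t2.10 pos [ 0.5126 -0.2688  0.256 ] yaw -31.5 z [-0.001 -0.001 -1.   ] F [0.1 0.7 0.1] w 0.0849 q [ 0.14  0.33  0.36  1.73 -0.13  1.11 -0.  ]
shift [-0.0499  0.0452  0.0761] turn [-0.   0.1 -0. ]
[[ 0.852 -0.499 -0.157  0.552]
 [-0.523 -0.813 -0.256 -0.203]
 [ 0.     0.3   -0.954  0.398]
 [ 0.     0.     0.     1.   ]]
```

apply_moves:
  series:
    - [-0.02, 0.015, 0.02, 0, 0, 0, 0.085]
    - [-0.04, 0.035, 0.04, 0, 0, 0, 0.085]
    - [-0.05, 0.045, 0.06, 0, 0, 0, 0.085]
    - [-0.05, 0.045, 0.076, 0, 0, 0, 0.085]
    - [-0.05, 0.045, 0.076, 0, 0, 0, 0.085]

```text
clock: 2.52
eef_pos: [0.5218, -0.3348, 0.1755]
orientation: [0.873, 0.487, -0.003, -0.003]
force: [-0.7, 1.2, -0.8]
gripper_width: 0.0848
```

```bash
python3 - <<'E'
from h import *
st();c=arm.get_calibration('wrist');im=arm.get_image('wrist')[:,:,::-1].copy()
T=c['world_from_camera']
def proj(P):
    K=np.array([[c['fx'],0,c['cx']],[0,c['fy'],c['cy']],[0,0,1]]);W=np.linalg.inv(T)
    return cv2.projectPoints(np.array(P,float),cv2.Rodrigues(W[:3,:3])[0],W[:3,3],K,np.array([c['k1'],0,0,0]))[0][:,0]
a=np.radians(-31.5);u=np.array([np.cos(a),np.sin(a),0]);v=np.array([-u[1],u[0],0]);C=np.array([.525,-.335,.05])
pts=proj([C+sx*.0225*u+sy*.02*v for sx,sy in((-1,-1),(1,-1),(1,1),(-1,1))]);print(pts.round(1).tolist())
cv2.polylines(im,[pts.round().astype(int)],True,(0,255,0),1)
cv2.imwrite('pics/w1.png',im)
E
```

```text
t2.52 pos [ 0.5218 -0.3348  0.1755] yaw -31.7 z [-0.008  0.002 -1.   ] F [-0.7  1.2 -0.8] w 0.0848 q [ 0.26  0.49  0.36  1.7  -0.2   1.    0.13]
[[290.0, 255.5], [354.6, 255.5], [356.1, 199.0], [288.6, 199.0]]
```

View pics/w1.png

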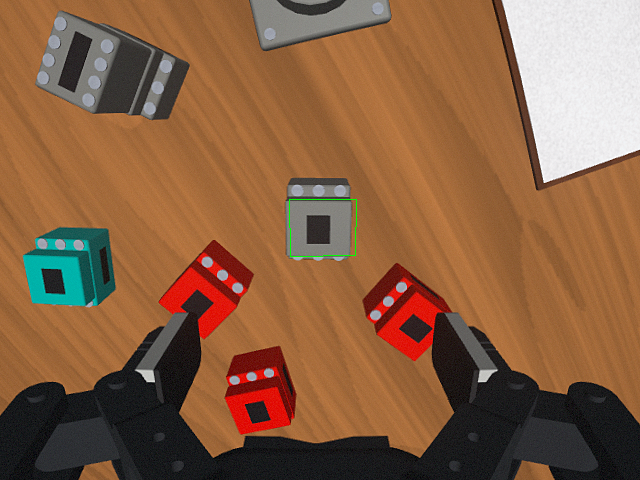

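The wrist view shows the plain contactor's top face at x 287–354, y 198–257, about 2 mm from the predicted box. It is well aligned and the finger lanes are clear. I'll descend.

```bash
python3 -c "
from h import *
goal([.523,-.334,.010],-31.5)"
```

```text
t2.57 pos [ 0.523  -0.3342  0.1775] yaw -31.6 z [-0.006  0.001 -1.   ] F [ 0.4  1.  -0.3] w 0.0852 q [ 0.26  0.49  0.36  1.69 -0.2   1.    0.13]
shift [0.0006 0.0009 0.1675] turn [-0.3  0.1 -0.1]
```

apply_moves:
  series:
    - [0, 0.001, 0.025, -0.3, 0, 0, 0.085]
    - [0, 0.001, 0.05, -0.3, 0, 0, 0.085]
    - [0, 0.001, 0.075, -0.3, 0, 0, 0.085]
    - [0, 0.001, 0.1, -0.3, 0, 0, 0.085]
    - [0, 0.001, 0.12, -0.3, 0, 0, 0.085]
    - [0, 0.001, 0.14, -0.3, 0, 0, 0.085]
    - [0, 0.001, 0.155, -0.3, 0, 0, 0.085]
    - [0, 0.001, 0.163, -0.3, 0, 0, 0.085]
    - [0, 0.001, 0.167, -0.3, 0, 0, 0.085]
    - [0, 0.001, 0.167, -0.3, 0, 0, 0.085]

```text
clock: 3.4
eef_pos: [0.5233, -0.3341, 0.0108]
orientation: [0.873, 0.488, -0.001, 0.0]
force: [0.5, 0.2, 0.4]
gripper_width: 0.0852
```

```bash
python3 -c "
from h import *
goal([.523,-.334,.010],-31.5)"
```

```text
t3.40 pos [ 0.5233 -0.3341  0.0108] yaw -31.5 z [-0.001 -0.001 -1.   ] F [0.5 0.2 0.4] w 0.0852 q [ 0.31  0.71  0.28  1.77 -0.29  0.7   0.2 ]
shift [-0.0001 -0.0002  0.0008] turn [-0.   0.1 -0. ]
```

apply_moves:
  series:
    - [0, 0, 0, 0, 0, 0, 0.06]
    - [0, 0, 0, 0, 0, 0, 0.045]
    - [0, 0, 0, 0, 0, 0, 0.03]
    - [0, 0, 0, 0, 0, 0, 0.03]
    - [0, 0, 0, 0, 0, 0, 0.03]
    - [0, 0, 0, 0, 0, 0, 0.03]
    - [0, 0, 0, 0, 0, 0, 0.03]
    - [0, 0, 0, 0, 0, 0, 0.03]

```text
clock: 4.07
eef_pos: [0.5241, -0.3345, 0.0121]
orientation: [0.873, 0.488, -0.0, 0.001]
force: [-0.3, 1.0, 5.6]
gripper_width: 0.0447
```

```bash
python3 -c "
from h import *
st()"
```

```text
t4.07 pos [ 0.5241 -0.3345  0.0121] yaw -31.5 z [ 0.    -0.002 -1.   ] F [-0.3  1.   5.6] w 0.0447 q [ 0.31  0.71  0.28  1.77 -0.29  0.7   0.2 ]
```

Gripped at 44.7 mm wide. I'll lift.

apply_moves:
  series:
    - [0, 0, -0.01, 0, 0, 0, 0.03]
    - [0, 0, -0.025, 0, 0, 0, 0.03]
    - [0, 0, -0.045, 0, 0, 0, 0.03]
    - [0, 0, -0.065, 0, 0, 0, 0.03]
    - [0, 0, -0.085, 0, 0, 0, 0.03]
    - [0, 0, -0.105, 0, 0, 0, 0.03]
    - [0, 0, -0.125, 0, 0, 0, 0.03]
    - [0, 0, -0.145, 0, 0, 0, 0.03]
    - [0, 0, -0.165, 0, 0, 0, 0.03]
    - [0, 0, -0.185, 0, 0, 0, 0.03]
    - [0, 0, -0.195, 0, 0, 0, 0.03]
    - [0, 0, -0.2, 0, 0, 0, 0.03]

```text
clock: 5.07
eef_pos: [0.5248, -0.3348, 0.2149]
orientation: [0.873, 0.488, 0.001, 0.002]
force: [-0.5, 0.0, -2.6]
gripper_width: 0.0442
```

```bash
python3 -c "
from h import *
goal([.565,.0985,.21],6)"
```

```text
t5.07 pos [ 0.5248 -0.3348  0.2149] yaw -31.5 z [ 0.004 -0.004 -1.   ] F [-0.5  0.  -2.6] w 0.0442 q [ 0.25  0.45  0.37  1.67 -0.18  1.05  0.12]
shift [ 0.3903 -0.1925  0.0035] turn [  0.3   0.2 -37.6]
```

apply_moves:
  series:
    - [0.01, -0.005, 0, 0.3, 0.2, -1, 0.03]
    - [0.03, -0.015, 0, 0.3, 0.2, -3, 0.03]
    - [0.06, -0.03, 0, 0.3, 0.2, -6, 0.03]
    - [0.09, -0.045, 0, 0.3, 0.2, -9, 0.03]
    - [0.12, -0.06, 0, 0.3, 0.2, -12, 0.03]
    - [0.15, -0.075, 0, 0.3, 0.2, -15, 0.03]
    - [0.18, -0.09, 0, 0.3, 0.2, -18, 0.03]
    - [0.21, -0.105, 0, 0.3, 0.2, -21, 0.03]
    - [0.24, -0.12, 0, 0.3, 0.2, -24, 0.03]
    - [0.27, -0.135, 0, 0.3, 0.2, -27, 0.03]
    - [0.29, -0.145, 0, 0.3, 0.2, -29, 0.03]
    - [0.3, -0.15, 0, 0.3, 0.2, -30, 0.03]

```text
clock: 6.07
eef_pos: [0.5527, 0.0051, 0.2125]
orientation: [0.714, 0.701, 0.0, -0.002]
force: [0.7, 0.9, -1.0]
gripper_width: 0.0444
```

```bash
python3 -c "
from h import *
goal([.565,.0985,.18],6)"
```

```text
t6.07 pos [0.5527 0.0051 0.2125] yaw -1.1 z [-0.003  0.003 -1.   ] F [ 0.7  0.9 -1. ] w 0.0444 q [-0.18  0.32  0.15  1.83 -0.06  1.   -0.02]
shift [0.0935 0.0107 0.0327] turn [-0.2 -0.2 -7.1]
```

apply_moves:
  series:
    - [0.01, 0.001, 0, -0.2, -0.2, -1, 0.03]
    - [0.03, 0.003, 0, -0.2, -0.2, -3, 0.03]
    - [0.055, 0.006, 0.008, -0.2, -0.2, -5, 0.03]
    - [0.075, 0.008, 0.018, -0.2, -0.2, -6, 0.03]
    - [0.088, 0.01, 0.025, -0.2, -0.2, -7, 0.03]
    - [0.0935, 0.0107, 0.03, -0.2, -0.2, -7.1, 0.03]
    - [0.0935, 0.0107, 0.0327, -0.2, -0.2, -7.1, 0.03]
    - [0.0935, 0.0107, 0.0327, -0.2, -0.2, -7.1, 0.03]

```text
clock: 6.73
eef_pos: [0.5644, 0.0972, 0.1788]
orientation: [0.669, 0.743, -0.001, -0.0]
force: [0.4, -0.4, -2.6]
gripper_width: 0.0443
```

```bash
python3 - <<'E'
from h import *
goal([.565,.0985,.021],6);c=arm.get_calibration('wrist');im=arm.get_image('wrist')[:,:,::-1].copy()
T=c['world_from_camera']
def proj(P):
    K=np.array([[c['fx'],0,c['cx']],[0,c['fy'],c['cy']],[0,0,1]]);W=np.linalg.inv(T)
    return cv2.projectPoints(np.array(P,float),cv2.Rodrigues(W[:3,:3])[0],W[:3,3],K,np.array([c['k1'],0,0,0]))[0][:,0]
a=np.radians(6);u=np.array([np.cos(a),np.sin(a),0]);v=np.array([-u[1],u[0],0]);C=np.array([.565,.0985,0])
def box(hx,hy,z,col):
    p=proj([C+[0,0,z]+sx*hx*u+sy*hy*v for sx,sy in((-1,-1),(1,-1),(1,1),(-1,1))]);print(p.round(1).tolist());cv2.polylines(im,[p.round().astype(int)],True,col,1)
box(.0625,.04,.06,(0,255,0));box(.055,.035,.008,(0,255,255))
cv2.imwrite('pics/w2.png',im)
E
```

```text
t6.73 pos [0.5644 0.0972 0.1788] yaw 6.0 z [-0.002 -0.002 -1.   ] F [ 0.4 -0.4 -2.6] w 0.0443 q [-0.29  0.39  0.09  1.81 -0.04  0.94 -0.08]
shift [0.0014 0.001  0.1578] turn [-0.1  0.1 -0. ]
[[228.2, 286.5], [407.0, 286.5], [415.1, 171.7], [220.3, 171.7]]
[[250.0, 255.0], [384.9, 255.0], [389.3, 168.7], [245.7, 168.7]]
```

View pics/w2.png

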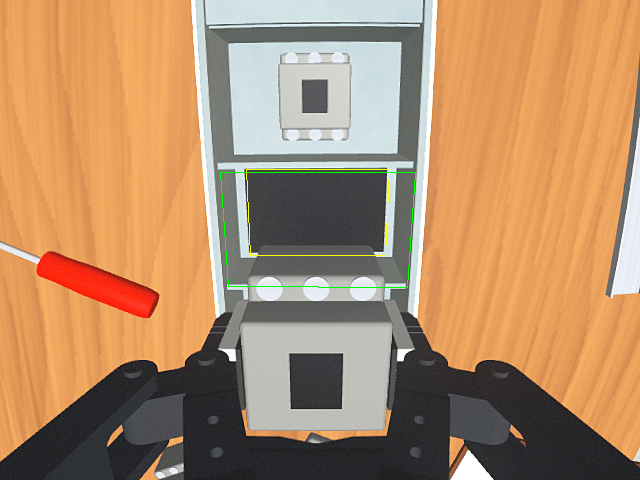

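The wrist view shows the bay outline and pad (pad x 247–388, y 168–255) within about 3 px of the prediction. The contactor is held level and aligned, so I'll lower it.

apply_moves:
  series:
    - [0.001, 0.001, 0.015, -0.1, 0.1, 0, 0.03]
    - [0.002, 0.001, 0.035, -0.1, 0.1, 0, 0.03]
    - [0.002, 0.001, 0.055, -0.1, 0.1, 0, 0.03]
    - [0.002, 0.001, 0.075, -0.1, 0.1, 0, 0.03]
    - [0.002, 0.001, 0.092, -0.1, 0.1, 0, 0.03]
    - [0.002, 0.001, 0.108, -0.1, 0.1, 0, 0.03]
    - [0.002, 0.001, 0.122, -0.1, 0.1, 0, 0.03]
    - [0.002, 0.001, 0.134, -0.1, 0.1, 0, 0.03]
    - [0.002, 0.001, 0.143, -0.1, 0.1, 0, 0.03]
    - [0.002, 0.001, 0.15, -0.1, 0.1, 0, 0.03]
    - [0.002, 0.001, 0.153, -0.1, 0.1, 0, 0.03]
    - [0.002, 0.001, 0.154, -0.1, 0.1, 0, 0.03]

```text
clock: 7.78
eef_pos: [0.5655, 0.0981, 0.0252]
orientation: [0.67, 0.743, 0.0, 0.0]
force: [0.2, -0.3, -1.7]
gripper_width: 0.0447
```

```bash
python3 -c "
from h import *
goal([.565,.0995,.02],6)"
```

```text
t7.78 pos [0.5655 0.0981 0.0252] yaw 5.9 z [ 0.001  0.    -1.   ] F [ 0.2 -0.3 -1.7] w 0.0447 q [-0.27  0.61  0.07  1.89 -0.06  0.64 -0.06]
shift [ 0.0014 -0.0004  0.0052] turn [ 0.  -0.  -0.1]
```

apply_moves:
  series:
    - [0.001, 0, 0.001, 0, 0, 0, 0.03]
    - [0.001, 0, 0.002, 0, 0, 0, 0.03]
    - [0.001, 0, 0.003, 0, 0, 0, 0.03]
    - [0.001, 0, 0.004, 0, 0, 0, 0.03]
    - [0.001, 0, 0.0045, 0, 0, 0, 0.03]
    - [0.001, 0, 0.005, 0, 0, 0, 0.03]

```text
clock: 8.28
eef_pos: [0.5655, 0.0992, 0.0203]
orientation: [0.67, 0.743, 0.0, 0.0]
force: [-0.6, -0.3, -1.9]
gripper_width: 0.0441
```

apply_moves:
  series:
    - [0, 0, 0.0005, 0, 0, 0, 0.03]
    - [0, 0, 0.001, 0, 0, 0, 0.03]
    - [0, 0, 0.0015, 0, 0, 0, 0.03]
    - [0, 0, 0.0015, 0, 0, 0, 0.03]

```text
clock: 8.62
eef_pos: [0.5655, 0.0992, 0.0201]
orientation: [0.67, 0.743, 0.0, 0.0]
force: [-4.3, -0.6, 9.3]
gripper_width: 0.0443
```

Contact at 9 N, so it's on the pad. I'll release.

apply_moves:
  series:
    - [0, 0, -0.0005, 0, 0, 0, 0.05]
    - [0, 0, -0.001, 0, 0, 0, 0.06]
    - [0, 0, -0.001, 0, 0, 0, 0.068]
    - [0, 0, -0.001, 0, 0, 0, 0.068]
    - [0, 0, -0.001, 0, 0, 0, 0.068]
    - [0, 0, -0.005, 0, 0, 0, 0.068]
    - [0, 0, -0.02, 0, 0, 0, 0.068]
    - [0, 0, -0.04, 0, 0, 0, 0.068]
    - [0, 0, -0.07, 0, 0, 0, 0.068]
    - [0, 0, -0.1, 0, 0, 0, 0.068]
    - [0, 0, -0.13, 0, 0, 0, 0.068]
    - [0, 0, -0.16, 0, 0, 0, 0.068]

```text
clock: 9.62
eef_pos: [0.5651, 0.0991, 0.1816]
orientation: [0.67, 0.743, 0.0, 0.0]
force: [-0.3, 0.5, 0.1]
gripper_width: 0.068
```

```bash
python3 - <<'E'
from h import *
goal([.547,.21,.20],6);goal([.547,.21,.20],96);c=arm.get_calibration('wrist');cv2.imwrite('pics/w3.png',arm.get_image('wrist')[:,:,::-1])
import pickle;pickle.dump(c,open('w3.pkl','wb'))
E
```

```text
t9.62 pos [0.5651 0.0991 0.1816] yaw 5.9 z [ 0.001  0.    -1.   ] F [-0.3  0.5  0.1] w 0.0680 q [-0.29  0.39  0.09  1.81 -0.04  0.95 -0.08]
shift [ 0.1122 -0.0065 -0.0183] turn [ 0.  -0.  -0.1]
t9.62 pos [0.5651 0.0991 0.1816] yaw 5.9 z [ 0.001  0.    -1.   ] F [-0.3  0.5  0.1] w 0.0680 q [-0.29  0.39  0.09  1.81 -0.04  0.95 -0.08]
shift [ 0.1122 -0.0065 -0.0183] turn [  0.    0.  -90.1]
```

View pics/w3.png

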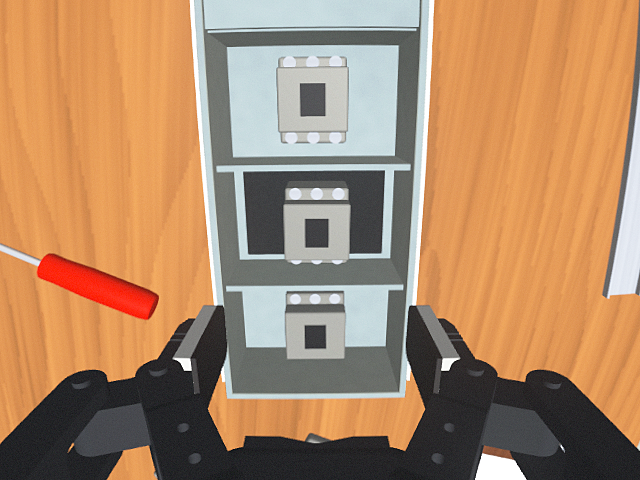

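The contactor stands upright, centred on the dark pad at about (317,222) px, and well below the rim. Next is the post: I'll move near it and measure.

apply_moves:
  series:
    - [0.02, -0.001, -0.02, 0, 0, 0, 0.085]
    - [0.05, -0.003, -0.04, 0, 0, 0, 0.085]
    - [0.08, -0.005, -0.05, 0, 0, 0, 0.085]
    - [0.105, -0.006, -0.055, 0, 0, 0, 0.085]
    - [0.13, -0.006, -0.055, 0, 0, 0, 0.085]
    - [0.14, -0.006, -0.055, 0, 0, 0, 0.085]
    - [0.14, -0.006, -0.055, 0, 0, 0, 0.085]
    - [0.14, -0.006, -0.055, 0, 0, 0, 0.085]

```text
clock: 10.33
eef_pos: [0.548, 0.2373, 0.2427]
orientation: [0.67, 0.743, 0.004, 0.003]
force: [-0.8, -1.4, -0.1]
gripper_width: 0.0853
```

```bash
python3 - <<'E'
from h import *
import pickle;c=pickle.load(open('w3.pkl','rb'));print('contactor top',atz('wrist',(317,233),.058,c))
st();c=arm.get_calibration('wrist');cv2.imwrite('pics/w4.png',arm.get_image('wrist')[:,:,::-1]);pickle.dump(c,open('w4.pkl','wb'))
E
```

```text
contactor top [0.56578241 0.09810333 0.058     ]
t10.33 pos [0.548  0.2373 0.2427] yaw 5.9 z [ 0.009  0.001 -1.   ] F [-0.8 -1.4 -0.1] w 0.0853 q [-0.49  0.36  0.04  1.7  -0.01  1.08 -0.34]
```

View pics/w4.png

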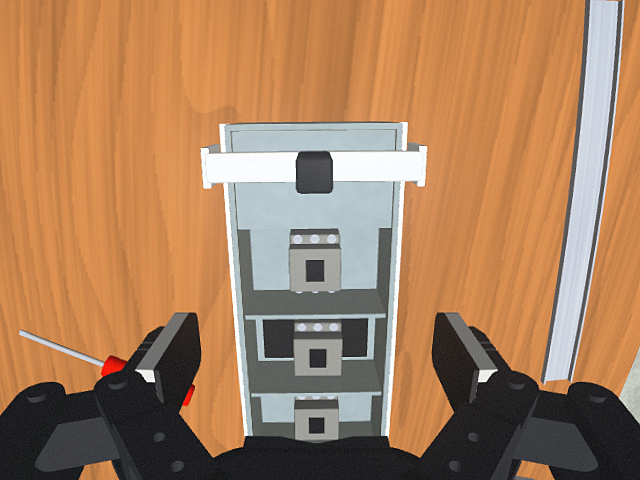

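Post's top face centre is at about (314.5,175) px, and its span is 296–333 px wide. The bar is at the parking end.

```bash
python3 - <<'E'
from h import *
import pickle;c=pickle.load(open('w4.pkl','rb'))
A=[atz('wrist',p,.128,c) for p in((296,175),(333,175),(314.5,157),(314.5,193),(314.5,175))]
print(np.round(A,4),np.linalg.norm(A[1]-A[0]),np.linalg.norm(A[2]-A[3]))
B=[atz('wrist',p,.086,c) for p in((203,152),(426,148))];print(B,np.degrees(np.arctan2(*(B[1]-B[0])[1::-1])))
P=A[4];goal([P[0],P[1],.15],6);goal([P[0],P[1],.097],6)
E
```

```text
[[0.5323 0.2756 0.128 ]
 [0.5555 0.278  0.128 ]
 [0.5427 0.288  0.128 ]
 [0.545  0.2654 0.128 ]
 [0.5439 0.2768 0.128 ]] 0.023306636988424615 0.022730698678126778
[array([0.46259586, 0.27953225, 0.086     ]), array([0.62328998, 0.29889384, 0.086     ])] 6.870293794030319
t10.38 pos [0.5483 0.2361 0.2427] yaw 5.8 z [ 0.009  0.001 -1.   ] F [ 0.1 -0.2  0.1] w 0.0850 q [-0.49  0.36  0.04  1.7  -0.01  1.08 -0.34]
shift [ 0.041  -0.0012  0.0926] turn [ 0.5  0.  -0.2]
t10.38 pos [0.5483 0.2361 0.2427] yaw 5.8 z [ 0.009  0.001 -1.   ] F [ 0.1 -0.2  0.1] w 0.0850 q [-0.49  0.36  0.04  1.7  -0.01  1.08 -0.34]
shift [ 0.041  -0.0017  0.1456] turn [ 0.5  0.  -0.2]
```

apply_moves:
  series:
    - [0.02, 0, 0.01, 0.5, 0, 0, 0.085]
    - [0.035, 0, 0.03, 0.5, 0, 0, 0.085]
    - [0.041, 0, 0.05, 0.5, 0, 0, 0.085]
    - [0.041, -0.001, 0.07, 0.5, 0, 0, 0.085]
    - [0.041, -0.001, 0.09, 0.5, 0, 0, 0.085]
    - [0.041, -0.001, 0.11, 0.5, 0, 0, 0.085]
    - [0.041, -0.001, 0.125, 0.5, 0, 0, 0.085]
    - [0.041, -0.001, 0.137, 0.5, 0, 0, 0.085]
    - [0.041, -0.001, 0.145, 0.5, 0, 0, 0.085]
    - [0.041, -0.001, 0.145, 0.5, 0, 0, 0.085]

```text
clock: 11.22
eef_pos: [0.544, 0.2747, 0.0958]
orientation: [0.671, 0.741, -0.002, 0.0]
force: [0.4, 0.3, 0.2]
gripper_width: 0.0847
```

```bash
python3 -c "
from h import *
goal([.5445,.276,.097],6)"
```

```text
t11.22 pos [0.544  0.2747 0.0958] yaw 5.7 z [-0.002 -0.002 -1.   ] F [0.4 0.3 0.2] w 0.0847 q [-0.53  0.55  0.02  1.77 -0.01  0.82 -0.4 ]
shift [ 0.0012  0.0006 -0.0013] turn [-0.1  0.1 -0.3]
```

apply_moves:
  series:
    - [0.001, 0, -0.001, 0, 0, 0, 0.06]
    - [0.001, 0, -0.001, 0, 0, 0, 0.04]
    - [0.001, 0, -0.001, 0, 0, 0, 0.025]
    - [0.001, 0, -0.001, 0, 0, 0, 0.01]
    - [0.001, 0, -0.001, 0, 0, 0, 0.01]
    - [0.001, 0, -0.001, 0, 0, 0, 0.01]
    - [0.001, 0, -0.001, 0, 0, 0, 0.01]
    - [0.001, 0, -0.001, 0, 0, 0, 0.01]
    - [0.001, 0, -0.001, 0, 0, 0, 0.01]
    - [0.001, 0, -0.001, 0, 0, 0, 0.01]

```text
clock: 12.05
eef_pos: [0.5438, 0.2761, 0.0977]
orientation: [0.671, 0.742, -0.001, 0.0]
force: [-3.0, -1.2, 6.0]
gripper_width: 0.0233
```

```bash
python3 -c "
from h import *
s,R=st();v=np.array([-np.sin(np.radians(6.2)),np.cos(np.radians(6.2)),0]);p=s['eef_pos'];goal(p-.295*v,6)"
```

```text
t12.05 pos [0.5438 0.2761 0.0977] yaw 5.8 z [-0.001 -0.002 -1.   ] F [-3.  -1.2  6. ] w 0.0233 q [-0.53  0.55  0.02  1.77 -0.01  0.82 -0.4 ]
t12.05 pos [0.5438 0.2761 0.0977] yaw 5.8 z [-0.001 -0.002 -1.   ] F [-3.  -1.2  6. ] w 0.0233 q [-0.53  0.55  0.02  1.77 -0.01  0.82 -0.4 ]
shift [-0.295   0.0022  0.0006] turn [-0.1  0.1 -0.2]
```

apply_moves:
  series:
    - [-0.005, 0, 0, 0, 0, 0, 0.01]
    - [-0.015, 0, 0, 0, 0, 0, 0.01]
    - [-0.025, 0, 0, 0, 0, 0, 0.01]
    - [-0.035, 0, 0, 0, 0, 0, 0.01]
    - [-0.045, 0, 0, 0, 0, 0, 0.01]
    - [-0.055, 0, 0, 0, 0, 0, 0.01]
    - [-0.065, 0, 0, 0, 0, 0, 0.01]
    - [-0.075, 0.0005, 0, 0, 0, 0, 0.01]
    - [-0.085, 0.0005, 0, 0, 0, 0, 0.01]
    - [-0.093, 0.0005, 0, 0, 0, 0, 0.01]
    - [-0.098, 0.0005, 0, 0, 0, 0, 0.01]
    - [-0.1, 0.0005, 0, 0, 0, 0, 0.01]

```text
clock: 13.05
eef_pos: [0.5551, 0.1744, 0.0978]
orientation: [0.671, 0.741, -0.001, 0.001]
force: [5.3, 2.0, -8.1]
gripper_width: 0.0233
```

```bash
python3 -c "
from h import *
s,R=st();print(R.inv().apply(s['force']).round(1), s['torque'].round(2))"
```

```text
t13.05 pos [0.5551 0.1744 0.0978] yaw 5.7 z [-0.001 -0.003 -1.   ] F [ 5.3  2.  -8.1] w 0.0233 q [-0.38  0.51  0.03  1.84 -0.02  0.79 -0.24]
[1.4 5.5 8.1] [ 0.45 -1.17  0.55]
```

apply_moves:
  series:
    - [-0.005, 0.0005, 0.0005, 0, 0, 0, 0.01]
    - [-0.017, 0.001, 0.0005, 0, 0, 0, 0.01]
    - [-0.03, 0.001, 0.0005, 0, 0, 0, 0.01]
    - [-0.043, 0.001, 0.0005, 0, 0, 0, 0.01]
    - [-0.056, 0.0012, 0.0005, 0, 0, 0, 0.01]
    - [-0.069, 0.0014, 0.0005, 0, 0, 0, 0.01]
    - [-0.082, 0.0016, 0.0005, 0, 0, 0, 0.01]
    - [-0.095, 0.0018, 0.0005, 0, 0, 0, 0.01]
    - [-0.108, 0.002, 0.0005, 0, 0, 0, 0.01]
    - [-0.121, 0.002, 0.0005, 0, 0, 0, 0.01]
    - [-0.13, 0.002, 0.0005, 0, 0, 0, 0.01]
    - [-0.135, 0.002, 0.0005, 0, 0, 0, 0.01]

```text
clock: 14.05
eef_pos: [0.5705, 0.0377, 0.0977]
orientation: [0.672, 0.741, -0.002, 0.001]
force: [-3.0, 0.8, 4.8]
gripper_width: 0.0233
```

```bash
python3 -c "
from h import *
s,R=st();print(R.inv().apply(s['force']).round(1), s['torque'].round(2),'travel',np.linalg.norm(s['eef_pos'][:2]-[.5438,.2761]))"
```

```text
t14.05 pos [0.5705 0.0377 0.0977] yaw 5.6 z [-0.001 -0.004 -1.   ] F [-3.   0.8  4.8] w 0.0233 q [-0.16  0.5   0.06  1.87 -0.03  0.78  0.01]
[ 1.1 -2.9 -4.8] [0.42 0.49 0.64] travel 0.2399189551257554
```

apply_moves:
  series:
    - [-0.004, 0, 0, 0, 0, 0, 0.01]
    - [-0.012, 0, 0, 0, 0, 0, 0.01]
    - [-0.02, 0, 0, 0, 0, 0, 0.01]
    - [-0.028, 0, 0, 0, 0, 0, 0.01]
    - [-0.034, 0, 0, 0, 0, 0, 0.01]
    - [-0.038, 0.0005, 0, 0, 0, 0, 0.01]
    - [-0.042, 0.0005, 0, 0, 0, 0, 0.01]
    - [-0.044, 0.0005, 0, 0, 0, 0, 0.01]
    - [-0.046, 0.0005, 0, 0, 0, 0, 0.01]

```text
clock: 14.8
eef_pos: [0.5756, -0.0081, 0.0978]
orientation: [0.672, 0.741, -0.002, 0.001]
force: [0.9, 2.7, 0.6]
gripper_width: 0.0234
```

```bash
python3 -c "
from h import *
s,R=st();print(R.inv().apply(s['force']).round(1), s['torque'].round(2),'travel',np.linalg.norm(s['eef_pos'][:2]-[.5438,.2761]))"
```

```text
t14.80 pos [ 0.5756 -0.0081  0.0978] yaw 5.6 z [-0.001 -0.004 -1.   ] F [0.9 2.7 0.6] w 0.0234 q [-0.08  0.5   0.06  1.86 -0.04  0.78  0.09]
[ 2.6  1.1 -0.6] [ 0.47 -0.26  0.66] travel 0.2860206696846196
```

apply_moves:
  series:
    - [-0.001, 0, 0, 0, 0, 0, 0.01]
    - [-0.002, 0, 0, 0, 0, 0, 0.01]
    - [-0.003, 0, 0, 0, 0, 0, 0.01]
    - [-0.004, 0, 0, 0, 0, 0, 0.01]
    - [-0.005, 0, 0, 0, 0, 0, 0.01]

```text
clock: 15.22
eef_pos: [0.5759, -0.0105, 0.0978]
orientation: [0.671, 0.741, -0.001, 0.0]
force: [-0.3, 9.5, 1.6]
gripper_width: 0.0229
```

```bash
python3 -c "
from h import *
s,R=st();print(R.inv().apply(s['force']).round(1), s['torque'].round(2),'travel',np.linalg.norm(s['eef_pos'][:2]-[.5438,.2761]))"
```

```text
t15.22 pos [ 0.5759 -0.0105  0.0978] yaw 5.7 z [-0.001 -0.001 -1.   ] F [-0.3  9.5  1.6] w 0.0229 q [-0.08  0.5   0.06  1.86 -0.04  0.78  0.1 ]
[ 9.5  0.6 -1.6] [ 1.76 -0.06  0.49] travel 0.2883606440644732
```

apply_moves:
  series:
    - [-0.002, 0, 0, 0, 0, 0, 0.01]
    - [-0.003, 0, 0, 0, 0, 0, 0.01]
    - [-0.004, 0, 0, 0, 0, 0, 0.01]
    - [-0.004, 0, 0, 0, 0, 0, 0.01]

```text
clock: 15.55
eef_pos: [0.5759, -0.0105, 0.0977]
orientation: [0.67, 0.742, 0.0, -0.002]
force: [0.2, 10.5, 1.9]
gripper_width: 0.0233
```

The position doesn't change while the force rises, so the bar is against the stop. I'll release and retreat.

apply_moves:
  series:
    - [0, 0, 0, 0, 0, 0, 0.01]
    - [0, 0, 0, 0, 0, 0, 0.04]
    - [0, 0, 0, 0, 0, 0, 0.07]
    - [0, 0, 0, 0, 0, 0, 0.08]
    - [0, 0, 0, 0, 0, 0, 0.08]
    - [0, 0, 0, 0, 0, 0, 0.08]
    - [0, 0, -0.01, 0, 0, 0, 0.08]
    - [0, 0, -0.03, 0, 0, 0, 0.08]
    - [0, 0, -0.06, 0, 0, 0, 0.08]
    - [0, 0, -0.09, 0, 0, 0, 0.08]
    - [0, 0, -0.12, 0, 0, 0, 0.08]
    - [0, 0, -0.15, 0, 0, 0, 0.08]

```text
clock: 16.55
eef_pos: [0.5759, -0.011, 0.25]
orientation: [0.671, 0.742, 0.001, -0.001]
force: [0.9, 0.5, 0.4]
gripper_width: 0.0799
```

apply_moves:
  series:
    - [0, 0, -0.02, 0, 0, 0, 0.08]
    - [-0.03, 0, -0.03, 0, 0, 0, 0.08]
    - [-0.06, 0, -0.03, 0, 0, 0, 0.08]
    - [-0.09, 0, -0.03, 0, 0, 0, 0.08]
    - [-0.11, 0, -0.03, 0, 0, 0, 0.08]
    - [-0.12, 0, -0.03, 0, 0, 0, 0.08]
    - [-0.12, 0, -0.03, 0, 0, 0, 0.08]
    - [-0.12, 0, -0.03, 0, 0, 0, 0.08]

```text
clock: 17.22
eef_pos: [0.588, -0.1298, 0.2799]
orientation: [0.671, 0.742, 0.001, -0.002]
force: [1.0, -0.0, -0.9]
gripper_width: 0.0795
```

```bash
python3 - <<'E'
from h import *
st()
im=[arm.get_image(n)[:,:,::-1] for n in('side','wrist')]
a=cv2.resize(im[0][110:270,260:420],(480,480),interpolation=cv2.INTER_CUBIC);b=im[1][:,160:480]
cv2.imwrite('pics/f.png',np.hstack([a,b]))
E
```

```text
t17.22 pos [ 0.588  -0.1298  0.2799] yaw 5.7 z [-0.001  0.004 -1.   ] F [ 1.  -0.  -0.9] w 0.0795 q [ 0.07  0.34  0.13  1.64 -0.05  1.17  0.32]
```

View pics/f.png

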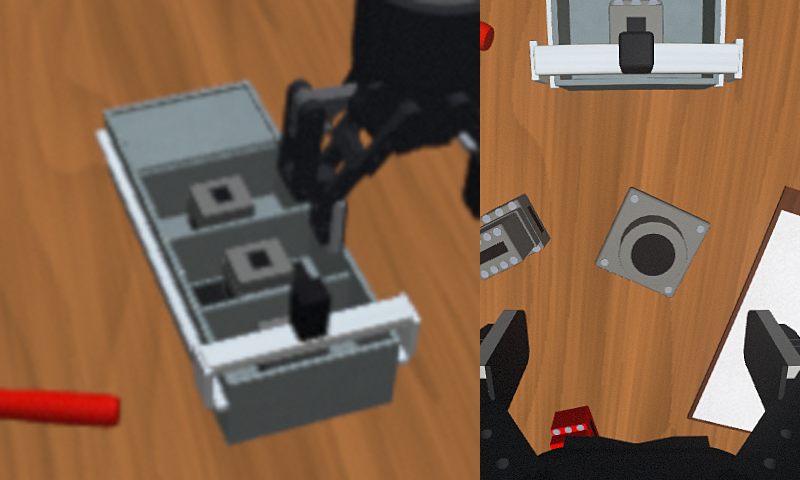

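The bar rests at the far (-y) end of the tray. The contactor is upright in the middle bay below the bar level, and the gripper is clear of everything. I'll hand in.

```bash
python3 -c "
from rig import arm
print(arm.finish_job())"
```

```text
the job is handed in; nothing more can be done
None
```

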